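# Start a vial spin on the benchtop centrifuge

## Robot

A 7-joint arm with a two-finger parallel gripper is mounted at the origin on a cart in front of the work surface, level with it; the furniture and walls round the work are solid. World frame = base frame: x ahead of the robot, y to its left, z up, the work surface at z = 0. Lengths are in m, angles in rad, forces in N, time in s.
With the tool pointing down it reaches from about 0.425 to 1.025 m from the base axis. Payload 9.4 kg.
Tool frame: the origin (TCP) lies midway between the tips of the shut fingers; the grasp point (between the pads) lies 19 mm behind it; z points along the fingers, y is the line along which they close (so a half turn about z gives the same grasp; the last joint's range is limited). The gripper opens to 85 mm and grips with 20 to 120 N. Pads are 22 mm wide; open, the fingers measure 114 mm over their backs; the gripper's body (76 mm by 85 mm) begins 54 mm behind the grasp point. The pads swing forward as they close: fully open they stand 13 mm farther back than shut.
Start: joints at [-1.416, 0.599, -0.003, 1.599, 0.002, 0.943, -0.08], TCP at [0.167, 0.706, 0.231] pointing down, gripper open.
Joint ranges: [-2.57, 2.57], [-0.35, 1.97], [-1.29, 1.29], [0.11, 2.56], [-1.05, 4.19], [0.11, 1.86], [-2.63, 2.63]. Speed limits (rad/s): [2.22, 2.22, 3.01, 3.01, 3.14, 3.14, 3.14].

## Interface

Orientations are given as a rotation vector (axis times angle).
In Python, from station import status, camera, camera_params, manip, nets gives the robot as it stands. The module is installed in compiled form; this text tells all that it offers.
- The arm moves only by the shell command python3 -m crank 'ROWS'. ROWS is text: rows parted by semicolons, each of 7 numbers parted by spaces: the shift along the tool's x, y, z in m, then the turn, a rotation vector about the tool's x, y, z in degrees, then the finger opening in m, from 0 to 0.0854. A call has 1 to 12 rows; each row shifts and turns the commanded pose from where the row before left it, along the tool's axes as they then stand; what a row does not reach is not made up. A row lasts 1/12 s, in which the tool goes at most 41.7 mm and 7.16 degrees, less where a joint would pass 70% of its speed; a pose out of reach is approached as far as the arm can. A call is refused whole if a number of a shift passes 0.0417 or a number of a turn 7.16, either way. A call with a gripper value outside its range is refused whole. The fingers move at their own pace and stop on an object; the grip force is fixed at half the most. Time passes only in rows, so rows that do not move let the fingers close. It gives the time, the measured TCP pose, the force, the opening and the grip force at its end, in the units of the state.
- status.get_obs(): the state, without advancing time (a new reading comes with each control period).
- camera(name): name is "side" or "top"; returns the picture (480x640x3 uint8, red, green, blue); there is no depth.
- camera_params(name): a dict with "mtx" (3x3 intrinsics, pixels), "T" (4x4, takes a point from camera to world coordinates). Camera axes: x right, y down, z forward; pixel columns grow to the right and rows downward; lengths in m; the calibration is good to about 2 mm. A picture is of the moment at which its call begins. camera_params takes no time and is no camera call.
- manip.close_job(): hands the job in; it is judged then, once.
Trained networks look in the newest picture that a camera, given by its name, has taken for a name from the list of things; names that differ only in an ending like _2 or _b are one class to them, and where a whole thing is asked for, a point or a joint stands for the part that bears it (a point fixed in the world has none). Each returns a list of dicts, best first, with "conf" (0 to 1); they miss things now and then, are a little off and sometimes report something else, mostly with a low value. They report only what shows in the picture. A call takes as long as a camera call.
- nets.look_for(camera, name): "centre" ([column, row] in pixels, amid what is visible of it).
The state is a dict: "time_s": time; "joint_positions": joint angles; "dq": joint speeds; "tau": joint torques, N m; "eef_pos": TCP position; "eef_rot": TCP orientation; "wrist_force": force on the tool from outside, world axes, zero at the start; "wrist_torque": the same for the moment, N m; "gripper_width": finger opening in m; "finger_force": force on a finger pad.
Only numpy, scipy, OpenCV 4.12 (cv2) and the standard library are available. Lean on these libraries where they do the work, as an engineer would, in place of code of your own. Each camera call takes 0.05 s, during which the arm holds its last target. There are 200 camera calls.

## Task

The rotor of the small white centrifuge is loaded: using the fingertips only, gently press its lid down by the grey pad until the catch holds it shut by itself, then tip the blue speed rocker over to its left (three-dot) end, and last tap the green start key and let it come back up. Keep to that order with light presses, do not press the red stop key, and grasp nothing: leave the two small vials and the orange tube cutter in front of the machine where they stand.

Things in the scene. Friction and masses are not known exactly. Their poses are not given: they have to be found in the camera images.
- centrifuge: Small white benchtop centrifuge, fixed. 242 mm deep, 190 mm wide, deck top 115 mm above the bench. Origin on the bench; x points from its front (console, towards the robot, at x -137 mm) to its rear (x +105), y to its left, z up. The console panel slopes 15 degrees, from 62 mm high at the front to 78 mm at x -75 mm, where a step with a green display rises to the deck.
- lid_hinge (a point): Hinge line of the lid at its middle (axes as centrifuge): at the rear, x +98 mm, 118 mm above the bench; the hinge axis runs along y.
- lid_pad (a point): Middle of the top of the ribbed grey pad (24 x 60 mm, cushioned: gives up to 5 mm at 2.5 N/mm) on the lid near its front edge, 157 mm from the hinge line, 19 mm above the lid's hinge plane. The lid is a plate 184 mm wide, 13 mm thick, reaching 175 mm from the hinge line, with a round clear window. z axis: the lid's outward normal, up and to the rear while it stands open.
- lid (a joint): Lid angle in rad: 0 shut, 1.15 fully open; starts part open. Spring and friction keep it where it stands when half open (2 to 3 N at the pad moves it down); let go below about 0.4 it rises again unless caught. A sprung roller catch engages in the last 0.06 rad: about 9 N at the pad overcomes it, then the lid goes easily to 0, its firm stop, and stays.
- rocker_left (a point): Upper face of the left half of the blue rocker switch (20 x 42 mm, long side along the machine's y), 15 mm left of its pivot; the spot to press. It stands about 17 mm above the panel while that end is up and falls about 5 mm.
- speed_rocker (a joint): Angle of the blue speed rocker in rad: about -0.17 at the start (right, one-dot end down), +0.18 when its left (three-dot) end is fully down. It has no spring: it stays where it is left and takes about 2.5 N at the spot.
- start_key_top (a point): Middle of the top of the green start key, 22 mm square, standing 12 mm above the panel, 60 mm right of the rocker's pivot; its z axis is the outward normal of the sloped panel.
- start_key (a joint): Green start key: 0 up, 0.006 m fully pressed; its spring takes 5 N fully down, 3 N half-way and returns it.
- stop_key_top (a point): Middle of the top of the red stop key, 22 mm square, 52 mm right of the green one. Not to be pressed.
- stop_key (a joint): Red stop key: 0 up, 0.006 m fully pressed.
- loose_vial: Loose amber sample vial, 12 mm across, 33 mm tall, standing on the bench; origin at the centre of its underside.
- clear_vial: Loose clear sample vial with blue cap, 12 mm across, 33 mm tall, standing on the bench; origin at the centre of its underside.
- orange_cutter: Loose orange tube cutter, 36 x 67 x 20 mm, lying on the bench; origin at the centre of its underside.

How it is judged:
By the outcome, as a careful person would: the job done as asked, in the order asked, and still so for the second after the job is handed in, with the robot touching nothing.
It also fails if it takes over 58 s, if anything falls off the work surface, if the arm or the gripper's body presses on something with over 40 N, if the wrist force passes 120 N, or if a joint passes its speed limit or range.

## Working session

There is one attempt and no reset: what is moved stays moved. The work goes in short steps, Python scripts to look and compute and a shell command to move; the robot and the scene stay as the last step left them, time stands still between calls to the robot, and variables do not carry over. Pictures are saved under pics/ and viewed, at most 10 in all, crops included, and the job is handed in when it is done.

```bash
mkdir -p pics; python3 - <<'E'
from station import status,camera,camera_params,nets
import cv2,numpy as np
o=status.get_obs();print({k:np.round(v,3) for k,v in o.items()})
for c in ("side","top"):
    cv2.imwrite(f"pics/{c}0.png",camera(c)[...,::-1])
    p=camera_params(c);print(c,np.round(p["mtx"],1).tolist(),np.round(p["T"],4).tolist())
    for n in ("lid_pad","rocker_left","start_key_top","stop_key_top","lid_hinge","centrifuge","loose_vial","clear_vial","orange_cutter"):
        print(n,[(np.round(d["centre"],1).tolist(),round(d["conf"],2)) for d in nets.look_for(c,n)[:3]])
E
```

```text
{'time_s': np.float64(0.0), 'joint_positions': array([-1.416,  0.6  , -0.003,  1.6  ,  0.002,  0.943, -0.08 ]), 'dq': array([-0.002,  0.002, -0.   , -0.   , -0.001, -0.002,  0.   ]), 'tau': array([ 1.0000e-03, -7.7646e+01,  1.5650e+00, -2.5800e+01,  1.2000e-02,
        9.0000e-03, -0.0000e+00]), 'eef_pos': array([0.166, 0.705, 0.23 ]), 'eef_rot': array([-3.630e-01, -3.121e+00,  3.000e-03]), 'wrist_force': array([ 0.975, -0.163, -0.179]), 'wrist_torque': array([-0.031, -0.009,  0.002]), 'finger_force': np.float64(0.0), 'gripper_width': np.float64(0.085)}
side [[544.9, 0.0, 318.5], [0.0, 544.9, 238.2], [0.0, 0.0, 1.0]] [[-0.8697, -0.2575, 0.4211, 0.1629], [-0.4933, 0.4225, -0.7604, 0.6687], [0.0179, -0.869, -0.4944, 0.5491], [0.0, 0.0, 0.0, 1.0]]
lid_pad [([277.2, 188.8], 0.79)]
rocker_left [([325.5, 298.3], 0.85)]
start_key_top [([347.6, 283.4], 0.73)]
stop_key_top [([368.1, 268.3], 0.53), ([274.7, 189.8], 0.18)]
lid_hinge [([294.3, 262.2], 0.91)]
centrifuge [([292.6, 266.7], 0.86)]
loose_vial [([408.7, 308.7], 0.6)]
clear_vial []
orange_cutter [([324.5, 372.6], 0.66)]
top [[588.9, 0.0, 333.5], [0.0, 588.9, 235.6], [0.0, 0.0, 1.0]] [[-0.0064, -0.9906, 0.1365, 0.4168], [-0.9999, 0.0046, -0.0135, -0.0084], [0.0128, -0.1366, -0.9906, 1.0113], [0.0, 0.0, 0.0, 1.0]]
lid_pad [([313.3, 182.2], 0.82)]
rocker_left [([261.3, 280.9], 0.63)]
start_key_top [([295.9, 286.1], 0.45)]
stop_key_top [([328.0, 295.2], 0.73)]
lid_hinge [([303.9, 220.7], 0.8)]
centrifuge [([302.4, 222.3], 0.96), ([288.7, 336.6], 0.41)]
loose_vial [([341.2, 337.7], 0.6)]
clear_vial [([288.2, 333.4], 0.56)]
orange_cutter [([226.7, 310.5], 0.73)]
```

View pics/side0.png

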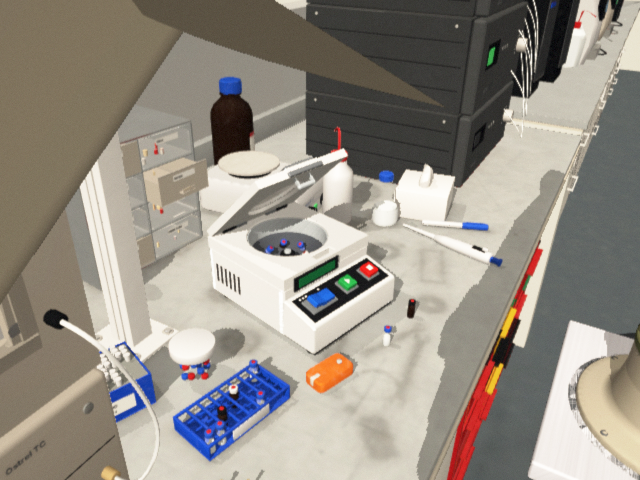

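View pics/top0.png

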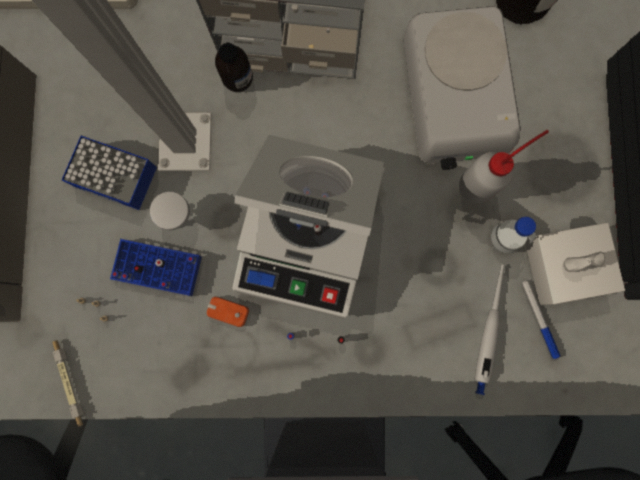

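Side view: the lid stands open over the rotor, with its tip near (340,155), and the console shows the rocker at (321,298), green key at (347,284) and red key at (369,269). Top view: grey pad at (306,201), rocker (261,280), green (298,288), red (330,296), vials (291,335) and (341,339), cutter (228,311). I'll zoom in to get accurate points.

```bash
python3 - <<'E'
import cv2,numpy as np
s=cv2.imread("pics/side0.png");t=cv2.imread("pics/top0.png")
cv2.imwrite("pics/c1.png",cv2.resize(s[140:350,200:400],None,fx=2.85,fy=2.85,interpolation=cv2.INTER_CUBIC))
cv2.imwrite("pics/c2.png",cv2.resize(t[130:320,225:390],None,fx=3.15,fy=3.15,interpolation=cv2.INTER_CUBIC))
for n,im,box in (("side",s,(250,320,290,390)),("top",t,(260,315,235,350))):
    c=im[box[0]:box[1],box[2]:box[3]].astype(int);B,G,R=c[...,0],c[...,1],c[...,2]
    for k,m in (("green",(G>R+40)&(G>B+30)),("red",(R>G+60)&(R>B+60)),("blue",(B>R+50)&(B>G+20))):
        k_,l,st,ce=cv2.connectedComponentsWithStats(m.astype(np.uint8))
        i=1+np.argmax(st[1:,4]);print(n,k,ce[i]+[box[2],box[0]],st[i]+[box[2],box[0],0,0,0])
E
```

```text
side green [316.29084967 273.55882353] [299 261  36  27 306]
side red [368.14204545 269.1875    ] [359 261  20  17 176]
side blue [320.53913043 297.35072464] [307 287  28  21 345]
top green [297.36842105 287.46616541] [290 281  15  14 133]
top red [329.2987013  295.12337662] [322 288  16  15 154]
top blue [260.49190939 278.39158576] [247 271  28  16 309]
```

View pics/c1.png

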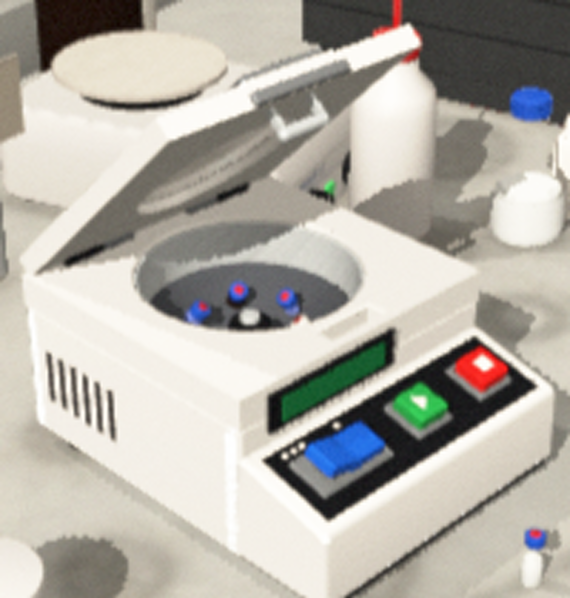

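View pics/c2.png

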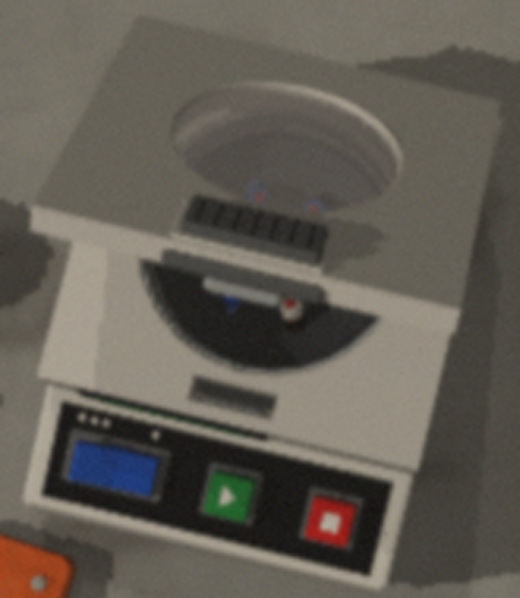

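Crops: side shows front-left console corner (314.7,323.2), green top (346.7,280.4), red (368.8,268.4). Top shows pad centre (306.9,200.5) and console front corners (232.9,287.8) and (346.3,315.1). Next I'll fit pose and lid angle.

```bash
cat > fit.py <<'E'
import numpy as np
from scipy.optimize import least_squares
from station import camera_params
P={c:camera_params(c) for c in ("side","top")}
def proj(c,X):
    T=np.linalg.inv(P[c]["T"]);v=T[:3,:3]@X+T[:3,3];u=P[c]["mtx"]@v;return u[:2]/u[2]
t=np.radians(15);n=np.array([-np.sin(t),0,np.cos(t)])
def pan(x,y,h):return np.array([x,y,.062+(x+.137)*np.tan(t)])+h*n
def lid(a,r,y,h):return np.array([.098-r*np.cos(a)+h*np.sin(a),y,.118+r*np.sin(a)+h*np.cos(a)])
def W(q,X):
    c,s=np.cos(q[2]),np.sin(q[2]);return np.array([q[0]+c*X[0]-s*X[1],q[1]+s*X[0]+c*X[1],X[2]])
# q: x y yaw lidangle  xk  yrock
def pts(q):
    a,xk,yr=q[3:6]
    return dict(green=pan(xk,yr-.06,.012),red=pan(xk,yr-.112,.012),rock=pan(xk,yr,.0145),fl=pan(-.137,.095,0),fr=pan(-.137,-.095,0),
      dl=np.array([-.075,.095,.115]),dr=np.array([-.075,-.095,.115]),pad=lid(a,.157,0,.019))
obs=[("side","green",346.7,280.4),("side","red",368.8,268.4),("side","rock",321,297.2),("side","fl",314.7,323.2),("side","fr",393,276.8),("side","dl",284.2,280.4),
("top","green",297.4,287.5),("top","red",329.3,295.1),("top","rock",260.5,278.4),("top","fl",232.9,287.8),("top","fr",346.3,315.1),("top","dl",237.7,249.7),("top","dr",357.4,278.6),("top","pad",306.9,200.5)]
def res(q):
    p=pts(q);return np.concatenate([proj(c,W(q,p[k]))-[u,v] for c,k,u,v in obs])
def solve():return least_squares(res,[.5,0,-.2,.6,-.105,.05],loss="soft_l1")
E
python3 - <<'E'
from fit import *
s=solve();q=s.x;print(np.round(q,4));r=res(q).reshape(-1,2)
for o,e in zip(obs,r):print(o[:2],np.round(e,1))
for k,v in pts(q).items():print(k,np.round(W(q,v),4))
np.save("q.npy",q)
a=q[3]
for c in("side","top"):
  for nm,y in(("L",.092),("R",-.092)):print(c,nm,[np.round(proj(c,W(q,lid(a,.175,y,h))),1) for h in(0,.013)],"hinge",np.round(proj(c,W(q,lid(a,0,y,0))),1))
# vials, cutter ground from top at mid-height
p=P["top"]
for nm,u,z in(("clear",(290,335),.03),("amber",(341,338.5),.03),("cutter",(228,311),.02)):
  d=p["T"][:3,:3]@np.linalg.inv(p["mtx"])@[*u,1];C=p["T"][:3,3];print(nm,np.round(C+d*(z-C[2])/d[2],3))
E
```

```text
[ 0.5708  0.0164 -0.2388  0.7777 -0.1079  0.0539]
('side', 'green') [ 0.2 -1.5]
('side', 'red') [-0.7 -2.4]
('side', 'rock') [-0.5 -3.2]
('side', 'fl') [-1.2  3. ]
('side', 'fr') [ 1.  -3.4]
('side', 'dl') [-1.6 -2.9]
('top', 'green') [-0.4  0.9]
('top', 'red') [-0.1  0.9]
('top', 'rock') [-0.8  1.4]
('top', 'fl') [-0.4  2.4]
('top', 'fr') [1.6 2.6]
('top', 'dl') [-0.4 -0.7]
('top', 'dr') [ 1.  -0.8]
('top', 'pad') [-0.3 -0.1]
green [0.4615 0.0368 0.0814]
red [ 0.4492 -0.0137  0.0814]
rock [0.4751 0.0953 0.0838]
fl [0.4601 0.1412 0.062 ]
fr [ 0.4152 -0.0435  0.062 ]
dl [0.5204 0.1265 0.115 ]
dr [ 0.4755 -0.0581  0.115 ]
pad [0.5703 0.0166 0.2417]
side L [array([258.5, 186.2]), array([253.8, 178. ])] hinge [210.  233.2]
side R [array([346.2, 152.7]), array([342.1, 145.7])] hinge [291.7 198.6]
top L [array([234.6, 203.6]), array([235.3, 195.6])] hinge [266.8 142.2]
top R [array([369.6, 235.4]), array([371.7, 227.7])] hinge [381.6 169.1]
clear [0.388 0.051 0.03 ]
amber [ 0.381 -0.033  0.03 ]
cutter [0.427 0.155 0.02 ]
```

```bash
python3 -m crank '0 0 -0.03 0 0 0 0;0 0 -0.03 0 0 0 0;-0.02 -0.024 0 0 0 0 0;-0.023 -0.024 0 0 0 0 0;-0.023 -0.024 0 0 0 0 0;-0.023 -0.024 0 0 0 0 0;-0.023 -0.024 0 0 0 0 0;-0.023 -0.024 0 0 0 0 0;-0.023 -0.024 0 0 0 0 0;-0.023 -0.024 0 0 0 0 0;-0.023 -0.024 0 0 0 0 0;-0.023 -0.024 0 0 0 0 0'
python3 -m crank '-0.023 -0.024 0 0 0 0 0;-0.023 -0.024 0 0 0 0 0;-0.023 -0.024 0 0 0 0 0;-0.023 -0.024 0 0 0 0 0;-0.023 -0.024 0 0 0 0 0;-0.023 -0.024 0 0 0 0 0;-0.023 -0.024 0 0 0 0 0;-0.023 -0.024 0 0 0 0 0;-0.023 -0.024 0 0 0 0 0;-0.023 -0.024 0 0 0 0 0;0 0 0 0 0 0 0;0 0 0 0 0 0 0'
cat > loc.py <<'E'
from fit import *
from scipy.spatial.transform import Rotation as Ro
from station import status
q=np.load("q.npy");o=status.get_obs();R=Ro.from_rotvec(o["eef_rot"]).as_matrix()
d=o["eef_pos"]-[q[0],q[1],0];c,s=np.cos(q[2]),np.sin(q[2]);M=np.array([[c,-s,0],[s,c,0],[0,0,1]])
print("t",round(float(o["time_s"]),2),"local mm",np.round(M.T@d*1000,1),"toolaxes in machine\n",np.round(M.T@R,3),"F",np.round(M.T@o["wrist_force"],1))
E
python3 - <<'E'
import loc
from fit import *
for a in np.arange(.78,-.01,-.1):print(round(a,2),np.round(lid(a,.157,0,.019)*1000,1))
E
```

```text
time_s: 2.0
eef_pos: [0.333, 0.4184, 0.2915]
eef_rot: [0.363, 3.12, 0.001]
wrist_force: [0.3, 0.4, -1.2]
gripper_width: -0.0006
finger_force: 0.0
time_s: 3.0
eef_pos: [0.5018, 0.1316, 0.2914]
eef_rot: [0.37, 3.119, -0.0]
wrist_force: [-0.6, 0.6, 0.5]
gripper_width: 0.0002
finger_force: 0.0
t 3.0 local mm [-94.3  95.6 291.4] toolaxes in machine
 [[-1.    -0.003  0.001]
 [-0.003  1.    -0.   ]
 [-0.001 -0.    -1.   ]] F [-0.8  0.4  0.5]
0.78 [ -0.3   0.  241.9]
0.68 [-12.1   0.  231.5]
0.58 [-22.9   0.  219.9]
0.48 [-32.5   0.  207.4]
0.38 [-40.8   0.  193.9]
0.28 [-47.6   0.  179.6]
0.18 [-53.1   0.  164.8]
0.08 [-57.    0.  149.5]
```

```bash
python3 -m crank '-0.026 -0.024 0 0 0 0 0;-0.026 -0.024 0 0 0 0 0;-0.026 -0.024 0 0 0 0 0;-0.026 -0.0236 0 0 0 0 0;0 0 0.018 0 0 0 0;0 0 0.014 0 0 0 0;0 0 0 0 0 0 0;0 0 0 0 0 0 0'
python3 - <<'E'
import loc
from station import camera
import cv2,numpy as np
s=camera("side");t=camera("top")
cv2.imwrite("pics/v1.png",np.hstack([cv2.resize(s[100:350,180:400],(396,450)),cv2.resize(t[110:320,215:400],(396,450))])[...,::-1])
E
```

```text
time_s: 3.67
eef_pos: [0.5798, 0.0179, 0.2589]
eef_rot: [-0.36, -3.119, -0.0]
wrist_force: [0.6, -0.5, 0.2]
gripper_width: 0.0001
finger_force: 0.0
t 3.67 local mm [  8.4   3.5 258.9] toolaxes in machine
 [[-1.    -0.009 -0.002]
 [-0.009  1.    -0.   ]
 [ 0.002 -0.    -1.   ]] F [ 0.8 -0.4  0.2]
```

View pics/v1.png

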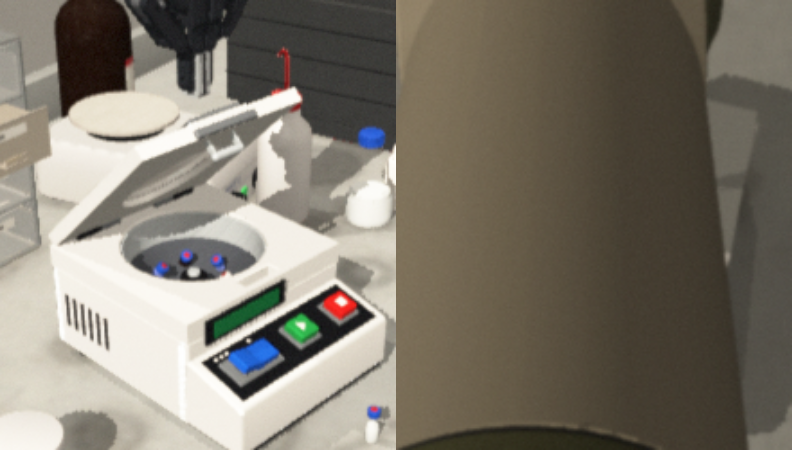

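The side view shows the shut fingertips at crop (196,95), just above and behind the pad at (225,120), with the lid still open. The top view is blocked by the arm. Next I'll lower until contact.

```bash
python3 -m crank '0 -0.003 0.006 0 0 0 0;0 0 0.005 0 0 0 0;0 0 0.004 0 0 0 0;0 0 0 0 0 0 0'; python3 -m crank '0 0 0.003 0 0 0 0;0 0 0.003 0 0 0 0;0 0 0 0 0 0 0'; python3 - <<'E'
import loc
E
```

```text
time_s: 4.1
eef_pos: [0.5791, 0.0137, 0.2435]
eef_rot: [-0.363, -3.119, 0.0]
wrist_force: [-0.2, 0.1, 0.2]
gripper_width: -0.0001
finger_force: 0.0
time_s: 4.35
eef_pos: [0.5795, 0.0136, 0.2378]
eef_rot: [-0.363, -3.12, 0.0]
wrist_force: [0.3, -0.3, -0.9]
gripper_width: -0.0003
finger_force: 0.0
t 4.35 local mm [  9.1  -0.7 237.8] toolaxes in machine
 [[-1.    -0.007 -0.   ]
 [-0.007  1.    -0.   ]
 [ 0.    -0.    -1.   ]] F [ 0.4 -0.2 -0.9]
```

```bash
python3 -m crank '0 0 0.004 0 0 0 0;0.006 0 0.0055 0 0 0 0;0.006 0 0.0055 0 0 0 0;0 0 0 0 0 0 0'; python3 - <<'E'
import loc
E
```

```text
time_s: 4.68
eef_pos: [0.5659, 0.0167, 0.222]
eef_rot: [-0.362, -3.118, 0.001]
wrist_force: [-0.9, -0.6, -0.5]
gripper_width: 0.0004
finger_force: 0.0
t 4.68 local mm [ -4.8  -0.9 222. ] toolaxes in machine
 [[-1.    -0.007 -0.003]
 [-0.007  1.    -0.001]
 [ 0.003 -0.001 -1.   ]] F [-0.7 -0.8 -0.5]
```

```bash
python3 - <<'E'
from station import camera
import cv2
s=camera("side");cv2.imwrite("pics/v2.png",cv2.resize(s[110:290,190:390],None,fx=3,fy=3,interpolation=cv2.INTER_CUBIC)[...,::-1])
E
```

```text
(no output)
```

View pics/v2.png

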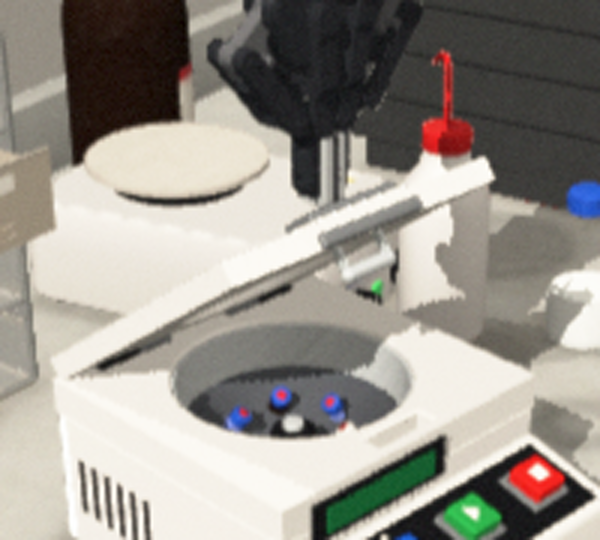

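The lid is now at about 0.6 rad with the fingertips on the pad (crop ~(340,205)). Continuing along its arc.

```bash
python3 -m crank '0.006 0 0.0045 0 0 0 0;0.006 0 0.0045 0 0 0 0;0.005 0 0.004 0 0 0 0;0.0035 0 0.0047 0 0 0 0;0.0033 0 0.0047 0 0 0 0;0.0033 0 0.0047 0 0 0 0;0.0027 0 0.0047 0 0 0 0;0.0027 0 0.0047 0 0 0 0;0.0027 0 0.0047 0 0 0 0;0 0 0 0 0 0 0'; python3 - <<'E'
import loc
E
python3 -m crank '0.0024 0 0.005 0 0 0 0;0.0024 0 0.005 0 0 0 0;0.0024 0 0.005 0 0 0 0;0.002 0 0.005 0 0 0 0;0.002 0 0.005 0 0 0 0;0 0 0 0 0 0 0';  python3 - <<'E'
import loc
E
```

```text
time_s: 5.57
eef_pos: [0.5327, 0.0245, 0.1811]
eef_rot: [-0.363, -3.119, 0.001]
wrist_force: [-0.1, -0.0, 0.0]
gripper_width: -0.0001
finger_force: 0.1
t 5.57 local mm [-38.9  -1.1 181.1] toolaxes in machine
 [[-1.    -0.007 -0.002]
 [-0.007  1.    -0.001]
 [ 0.002 -0.001 -1.   ]] F [-0.1 -0.1  0. ]
time_s: 6.07
eef_pos: [0.5219, 0.0271, 0.1561]
eef_rot: [-0.363, -3.119, 0.001]
wrist_force: [0.5, -0.2, 0.0]
gripper_width: -0.0001
finger_force: 0.4
t 6.07 local mm [-50.1  -1.2 156.1] toolaxes in machine
 [[-1.    -0.007 -0.002]
 [-0.007  1.    -0.001]
 [ 0.002 -0.001 -1.   ]] F [ 0.6 -0.1  0. ]
```

```bash
python3 -m crank '0.002 0 0.004 0 0 0 0;0.002 0 0.004 0 0 0 0;0.001 0 0.003 0 0 0 0;0 0 0 0 0 0 0'; python3 -m crank '0.001 0 0.003 0 0 0 0;0 0 0.002 0 0 0 0;0 0 0 0 0 0 0';python3 -m crank '0 0 0.002 0 0 0 0;0 0 0.001 0 0 0 0;0 0 0 0 0 0 0';python3 - <<'E'
import loc
from station import camera
import cv2
s=camera("side");cv2.imwrite("pics/v3.png",cv2.resize(s[130:330,190:400],None,fx=2.8,fy=2.8,interpolation=cv2.INTER_CUBIC)[...,::-1])
E
```

```text
time_s: 6.4
eef_pos: [0.5178, 0.0282, 0.1457]
eef_rot: [-0.363, -3.12, 0.0]
wrist_force: [0.5, 0.0, 3.2]
gripper_width: -0.0
finger_force: 1.7
time_s: 6.65
eef_pos: [0.5171, 0.0284, 0.1411]
eef_rot: [0.363, 3.12, 0.0]
wrist_force: [1.2, -0.7, 4.4]
gripper_width: -0.0002
finger_force: 2.1
time_s: 6.9
eef_pos: [0.5166, 0.0285, 0.1379]
eef_rot: [-0.363, -3.12, 0.0]
wrist_force: [-0.8, 0.4, 2.5]
gripper_width: 0.0
finger_force: 1.4
t 6.9 local mm [-55.5  -1.1 137.9] toolaxes in machine
 [[-1.    -0.007 -0.001]
 [-0.007  1.    -0.   ]
 [ 0.001 -0.    -1.   ]] F [-0.9  0.2  2.5]
```

View pics/v3.png

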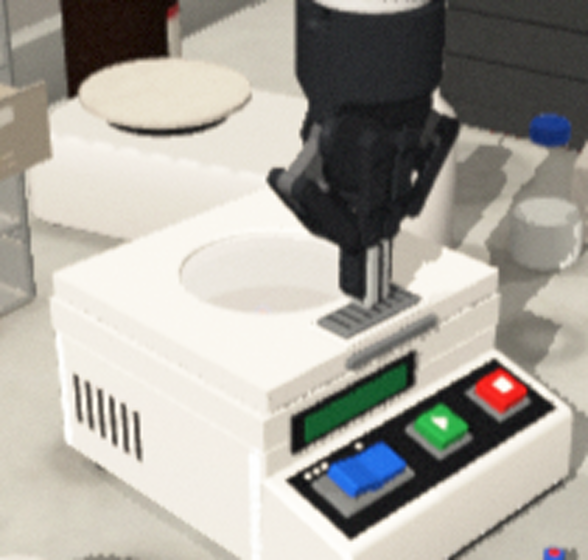

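The lid is almost shut and the tips rest on the pad near crop (375,305). Pressing through the catch in small steps.

```bash
for i in 1; do python3 -m crank '0 0 0.002 0 0 0 0;0 0 0 0 0 0 0'; python3 -m crank '0 0 0.0015 0 0 0 0;0 0 0 0 0 0 0'; python3 -m crank '0 0 0.001 0 0 0 0;0 0 0 0 0 0 0';done | egrep 'pos|wrist|finger'
```

```text
eef_pos: [0.5165, 0.0285, 0.1358]
wrist_force: [-1.0, 0.7, 3.3]
finger_force: 2.0
eef_pos: [0.5165, 0.0285, 0.1345]
wrist_force: [-2.0, 1.8, 6.7]
finger_force: 3.6
eef_pos: [0.5165, 0.0286, 0.1336]
wrist_force: [-3.6, 0.8, 9.4]
finger_force: 4.5
```

```bash
(python3 -m crank '0 0 0.001 0 0 0 0;0 0 0 0 0 0 0'; python3 -m crank '0 0 0.0008 0 0 0 0;0 0 0 0 0 0 0';python3 -m crank '0 0 0 0 0 0 0;0 0 0 0 0 0 0') | egrep 'pos|wrist|finger'
```

```text
eef_pos: [0.5165, 0.0285, 0.1328]
wrist_force: [-3.5, 1.6, 11.6]
finger_force: 5.6
eef_pos: [0.5165, 0.0285, 0.1321]
wrist_force: [-3.8, 1.1, 13.3]
finger_force: 6.4
eef_pos: [0.5165, 0.0285, 0.1322]
wrist_force: [-3.4, 0.7, 12.7]
finger_force: 6.2
```

```bash
python3 -m crank '0 0 -0.003 0 0 0 0;0 0 -0.005 0 0 0 0;0 0 -0.01 0 0 0 0;0 0 -0.02 0 0 0 0;0 0 -0.02 0 0 0 0;0 0 0 0 0 0 0;0 0 0 0 0 0 0'; python3 - <<'E'
import loc
from station import camera
import cv2
s=camera("side");cv2.imwrite("pics/v4.png",cv2.resize(s[130:330,190:400],None,fx=2.8,fy=2.8,interpolation=cv2.INTER_CUBIC)[...,::-1])
from fit import *
for a in(0,.03,.06):print(a,[np.round((proj("side",W(loc.q,lid(a,.175,y,.013)))-[190,130])*2.8) for y in(.092,-.092)])
E
```

```text
time_s: 8.53
eef_pos: [0.5176, 0.0284, 0.1909]
eef_rot: [0.363, 3.118, 0.001]
wrist_force: [-1.1, 0.3, -0.4]
gripper_width: 0.0001
finger_force: 0.0
t 8.53 local mm [-54.5  -1.  190.9] toolaxes in machine
 [[-1.    -0.007  0.002]
 [-0.007  1.     0.001]
 [-0.002  0.001 -1.   ]] F [-1.1  0.  -0.4]
0 [array([266., 386.]), array([495., 264.])]
0.03 [array([265., 377.]), array([495., 256.])]
0.06 [array([264., 367.]), array([494., 248.])]
```

View pics/v4.png

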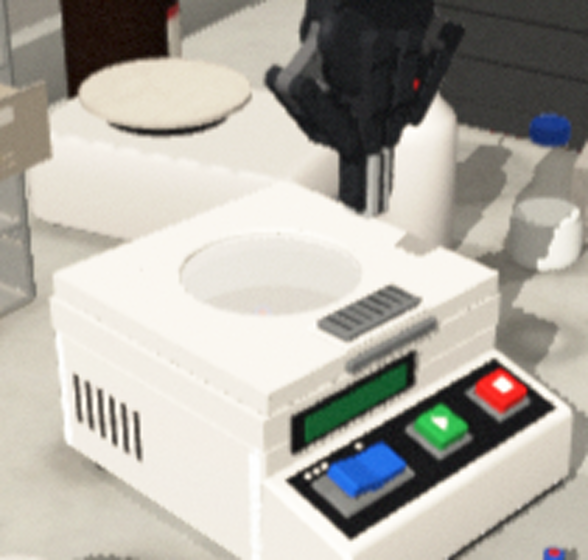

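The lid stays shut with the tips clear: its edge has not moved since the pressed picture, and the pad is at crop (370,312). Now the rocker.

```bash
python3 -m crank '0.02 0.019 0 0 0 0 0;0.02 0.019 0 0 0 0 0;0.0265 0.019 0 0 0 0 0;0 0.018 0.02 0 0 0 0;0 0 0.023 0 0 0 0;0 0 0.023 0 0 0 0;0 0 0 0 -5 0 0;0 0 0 0 -5 0 0;0 0 0 0 -5 0 0;0 0 0 0 0 0 0;0 0 0 0 0 0 0'; python3 - <<'E'
import loc
E
```

```text
time_s: 9.5
eef_pos: [0.4698, 0.1143, 0.1249]
eef_rot: [0.34, 2.925, -0.051]
wrist_force: [-0.0, 0.3, -0.7]
gripper_width: -0.0003
finger_force: 0.0
t 9.5 local mm [-121.3   71.2  124.9] toolaxes in machine
 [[-0.98  -0.006  0.198]
 [-0.008  1.    -0.01 ]
 [-0.198 -0.012 -0.98 ]] F [-0.1  0.2 -0.7]
```

```bash
python3 -m crank '0 0.002 0.01 0 -3.6 0 0;0 0 0.01 0 0 0 0;0 0 0.008 0 0 0 0;0 0 0 0 0 0 0'; python3 - <<'E'
import loc
E
(python3 -m crank '0 0 0.004 0 0 0 0;0 0 0 0 0 0 0';python3 -m crank '0 0 0.002 0 0 0 0;0 0 0 0 0 0 0') | egrep 'pos|wrist|finger'
```

```text
time_s: 9.83
eef_pos: [0.4752, 0.1086, 0.1056]
eef_rot: [0.346, 2.911, -0.071]
wrist_force: [0.7, -1.0, -0.2]
gripper_width: 0.0002
finger_force: 0.0
t 9.83 local mm [-114.7   67.   105.6] toolaxes in machine
 [[-0.977 -0.     0.212]
 [-0.005  1.    -0.023]
 [-0.212 -0.023 -0.977]] F [ 0.9 -0.8 -0.2]
eef_pos: [0.4759, 0.1082, 0.1025]
wrist_force: [0.9, 0.1, -0.3]
finger_force: 0.0
eef_pos: [0.476, 0.1084, 0.1009]
wrist_force: [0.7, -0.7, 0.3]
finger_force: 0.0
```

```bash
python3 -m crank '0 0 -0.01 0 6 0 0;0 0 -0.01 0 6 0 0;0 0 0 0 0 0 0'; python3 - <<'E'
import loc
print(loc.np.round(loc.o["joint_positions"],2))
E
```

```text
time_s: 10.42
eef_pos: [0.4765, 0.1063, 0.1054]
eef_rot: [0.369, 3.013, -0.062]
wrist_force: [0.9, -0.2, -0.5]
gripper_width: 0.0002
finger_force: 0.0
t 10.42 local mm [-112.9   65.   105.4] toolaxes in machine
 [[-0.994  0.007  0.109]
 [ 0.004  1.    -0.028]
 [-0.109 -0.028 -0.994]] F [ 1.   0.  -0.5]
[-0.29  0.51 -0.14  2.3   0.55  0.31  0.39]
```

```bash
python3 -m crank '0 0 0 0 0 0 0;0 0 0 0 0 0 0;0 0 0 0 0 0 0;0 0 0 0 0 0 0'; python3 - <<'E'
import loc
print(loc.np.round(loc.o["joint_positions"],2))
E
```

```text
time_s: 10.75
eef_pos: [0.4743, 0.1077, 0.1043]
eef_rot: [0.359, 3.011, -0.069]
wrist_force: [-1.0, 1.1, 0.1]
gripper_width: 0.0001
finger_force: 0.0
t 10.75 local mm [-115.4   65.9  104.3] toolaxes in machine
 [[-0.994  0.001  0.113]
 [-0.003  0.999 -0.032]
 [-0.113 -0.032 -0.993]] F [-1.3  0.8  0.1]
[-0.31  0.51 -0.13  2.31  0.56  0.3   0.38]
```

```bash
python3 -m crank '0 0 0 -1.8 6 0 0;0 0 0 0 0 0 0;0 0 0 0 0 0 0;0 0 0 0 0 0 0'; python3 - <<'E'
import loc
print(loc.np.round(loc.o["joint_positions"],2))
E
```

```text
time_s: 11.08
eef_pos: [0.4749, 0.1062, 0.1029]
eef_rot: [0.371, 3.074, -0.034]
wrist_force: [-0.7, -0.2, 0.3]
gripper_width: -0.0002
finger_force: 0.0
t 11.08 local mm [-114.4   64.5  102.9] toolaxes in machine
 [[-0.999  0.002  0.047]
 [ 0.001  1.    -0.016]
 [-0.047 -0.016 -0.999]] F [-0.6 -0.3  0.3]
[-0.18  0.53 -0.26  2.26  0.48  0.38  0.48]
```

```bash
python3 -m crank '-0.002 0.01 0 -1 2.5 0 0;0 0 0 0 0 0 0;0 0 0 0 0 0 0'; python3 - <<'E'
import loc
print(loc.np.round(loc.o["joint_positions"],2))
E
```

```text
time_s: 11.33
eef_pos: [0.4796, 0.1159, 0.1029]
eef_rot: [0.375, 3.115, 0.002]
wrist_force: [-0.8, 0.8, 0.6]
gripper_width: -0.0001
finger_force: 0.0
t 11.33 local mm [-112.1   75.   102.9] toolaxes in machine
 [[-1.     0.001  0.004]
 [ 0.001  1.     0.002]
 [-0.004  0.002 -1.   ]] F [-0.9  0.6  0.6]
[-0.12  0.55 -0.33  2.22  0.42  0.43  0.54]
```

```bash
(python3 -m crank '0 0 0.005 0 0 0 0;0 0 0.005 0 0 0 0;0 0 0 0 0 0 0';python3 -m crank '0 0 0.003 0 0 0 0;0 0 0 0 0 0 0';for i in 1;do python3 -m crank '0 0 0.002 0 0 0 0;0 0 0 0 0 0 0';done) | egrep 'pos|wrist|finger'
```

```text
eef_pos: [0.4787, 0.1155, 0.0922]
wrist_force: [-0.1, -0.6, -0.4]
finger_force: 0.0
eef_pos: [0.4792, 0.1155, 0.0896]
wrist_force: [0.2, -0.2, -0.4]
finger_force: 0.0
eef_pos: [0.4798, 0.1158, 0.088]
wrist_force: [0.5, -0.2, 0.3]
finger_force: 0.7
```

```bash
(for i in 1;do python3 -m crank '0 0 0.0015 0 0 0 0;0 0 0 0 0 0 0';python3 -m crank '0 0 0.0015 0 0 0 0;0 0 0 0 0 0 0';python3 -m crank '0 0 0.0015 0 0 0 0;0 0 0 0 0 0 0';done) | egrep 'pos|wrist|finger'
```

```text
eef_pos: [0.48, 0.1159, 0.0866]
wrist_force: [0.1, 1.4, 1.7]
finger_force: 1.0
eef_pos: [0.4801, 0.1159, 0.0851]
wrist_force: [1.2, 2.2, 1.9]
finger_force: 1.4
eef_pos: [0.4796, 0.1155, 0.0835]
wrist_force: [0.6, 0.6, 2.2]
finger_force: 1.0
```

```bash
(python3 -m crank '0 0 0.0015 0 0 0 0;0 0 0 0 0 0 0';python3 -m crank '0 0 0.001 0 0 0 0;0 0 0 0 0 0 0') | egrep 'pos|wrist|finger'
```

```text
eef_pos: [0.4798, 0.1156, 0.0821]
wrist_force: [0.3, 1.7, 4.8]
finger_force: 2.7
eef_pos: [0.4799, 0.1155, 0.0816]
wrist_force: [-1.1, 1.1, 14.7]
finger_force: 7.2
```

```bash
python3 -m crank '0 0 -0.003 0 0 0 0;0 0 -0.01 0 0 0 0;0 0 -0.018 0 0 0 0;0 -0.02 0 0 0 0 0;0 -0.02 0 0 0 0 0;0 -0.02 0 0 0 0 0;0 -0.02 0 0 0 0 0;0 0 0 0 0 0 0;0 0 0 0 0 0 0'; python3 - <<'E'
import loc
from station import camera
import cv2
s=camera("side");cv2.imwrite("pics/v5.png",cv2.resize(s[210:340,260:410],None,fx=4,fy=4,interpolation=cv2.INTER_CUBIC)[...,::-1])
E
```

```text
time_s: 13.5
eef_pos: [0.4597, 0.0363, 0.1117]
eef_rot: [0.38, 3.118, 0.001]
wrist_force: [0.1, 0.5, 0.2]
gripper_width: 0.0
finger_force: 0.0
t 13.5 local mm [-112.7   -7.   111.7] toolaxes in machine
 [[-1.     0.004  0.001]
 [ 0.004  1.     0.001]
 [-0.001  0.001 -1.   ]] F [0.  0.5 0.2]
```

View pics/v5.png

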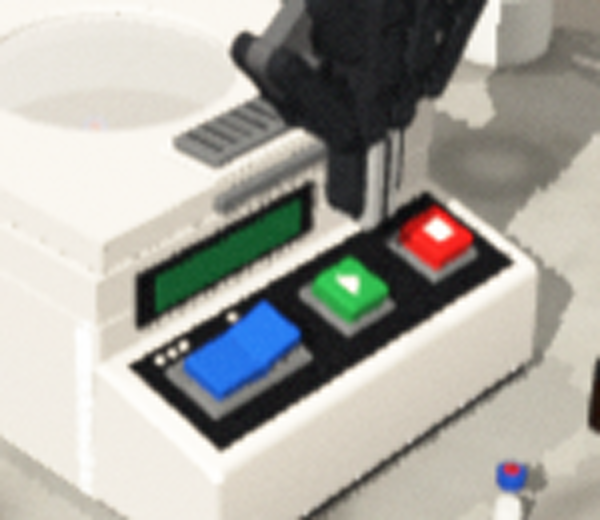

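The rocker's left end is now down (crop (215,365)), its right end is up, and the lid is still shut. The tips hang above the green key at crop (348,285), so I'll tap it.

```bash
(python3 -m crank '-0.001 0 0.008 0 0 0 0;0 0 0.008 0 0 0 0;0 0 0.006 0 0 0 0;0 0 0 0 0 0 0';python3 -m crank '0 0 0.003 0 0 0 0;0 0 0 0 0 0 0';python3 -m crank '0 0 0.002 0 0 0 0;0 0 0 0 0 0 0') | egrep 'pos|wrist|finger'
```

```text
eef_pos: [0.4609, 0.0382, 0.0883]
wrist_force: [0.1, 0.4, -0.4]
finger_force: 0.0
eef_pos: [0.4613, 0.0379, 0.0863]
wrist_force: [-1.1, 0.5, 0.6]
finger_force: 0.0
eef_pos: [0.4616, 0.0377, 0.0848]
wrist_force: [0.4, -0.6, 0.1]
finger_force: 0.0
```

```bash
(python3 -m crank '0 0 0.002 0 0 0 0;0 0 0.002 0 0 0 0;0 0 0 0 0 0 0';python3 -m crank '0 0 0.002 0 0 0 0;0 0 0 0 0 0 0';python3 -m crank '0 0 0.0015 0 0 0 0;0 0 0 0 0 0 0') | egrep 'pos|wrist|finger'
```

```text
eef_pos: [0.462, 0.0376, 0.0809]
wrist_force: [1.4, -0.6, 2.3]
finger_force: 1.4
eef_pos: [0.4621, 0.0376, 0.079]
wrist_force: [1.4, -0.6, 4.8]
finger_force: 2.1
eef_pos: [0.4623, 0.0376, 0.0778]
wrist_force: [0.2, -1.1, 10.3]
finger_force: 5.2
```

```bash
python3 -m crank '0 0 -0.003 0 0 0 0;0 0 -0.008 0 0 0 0;0 0 -0.02 0 0 0 0;0 0 -0.03 0 0 0 0;0 0 -0.03 0 0 0 0;0 0 -0.03 0 0 0 0;0 0 0 0 0 0 0;0 0 0 0 0 0 0;0 0 0 0 0 0 0;0 0 0 0 0 0 0'; python3 - <<'E'
from station import camera
import cv2
s=camera("side");cv2.imwrite("pics/v6.png",cv2.resize(s[150:400,200:440],None,fx=2.4,fy=2.4,interpolation=cv2.INTER_CUBIC)[...,::-1])
E
```

```text
time_s: 15.63
eef_pos: [0.4604, 0.0372, 0.1976]
eef_rot: [0.376, 3.118, 0.002]
wrist_force: [0.6, 0.3, 0.6]
gripper_width: -0.0005
finger_force: 0.0
```

View pics/v6.png

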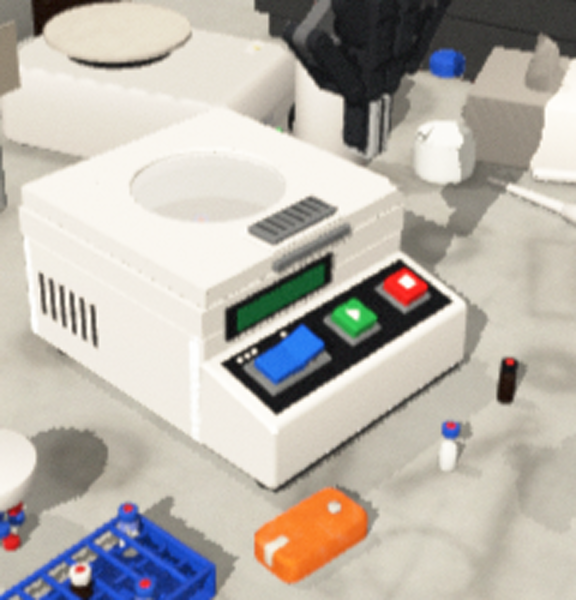

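The lid is shut, the rocker's left end is down, and the green key is back up at crop (352,318). The red key, vials and cutter are undisturbed, and the robot is clear.

```bash
python3 -c "
from station import manip;print(manip.close_job())"
```

```text
the job is handed in; nothing more can be done
None
```

The job is handed in: the lid is caught shut, the rocker is tipped to its three-dot end, and the green start key was tapped and came back up, in that order; the red key was not pressed, and the vials and cutter still stand where they were.

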